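# Clip the spike key into the kit caddy and close the transport lock

### The arm

A 6-joint arm with a two-finger parallel gripper is mounted at the origin on the work surface. World frame = base frame: x ahead of the robot, y to its left, z up, the work surface at z = 0. Lengths are in mm, angles in degrees, forces in N, time in s.
With the tool pointing down it reaches from about 300 to 850 mm from the base axis. Payload 4.2 kg.
Tool frame: the origin (TCP) lies midway between the tips of the shut fingers; the grasp point (between the pads) lies 19 mm behind it (env.hold_point_z is the z of the grasp point in the tool frame, in mm); z points along the fingers, y is the direction in which the jaws open and shut (so a half turn about z gives the same grasp; the last joint's range is limited). The gripper opens to 91 mm and grips with 3 to 60 N. Pads are 32 mm wide; open, the fingers measure 118 mm over their backs; the gripper's body (76 mm by 178 mm) begins 60 mm behind the grasp point.
Start: joints at [74.542, 18.312, 89.639, -0, 72.044, -1.146], TCP at [142.147, 557.169, 213.976] pointing down, gripper open.
Joint ranges: [-177.97, 177.97], [-48.28, 115.42], [12.27, 149.76], [-77.06, 257.06], [2.81, 150.46], [-146.56, 146.56]. Speed limits (degrees/s): [147.25, 147.25, 180, 180, 180, 180].

### API

Orientations are given as [roll, pitch, yaw] about the fixed x, y, z axes, in that order (R = Rz(yaw) Ry(pitch) Rx(roll)).
In Python, from workcell import env, grab_frame, camera_params, spotter gives the robot as it stands. The module is installed in compiled form; this text tells all that it offers.
- The arm moves only by the shell command python3 -m jog 'ROWS' [FORCE]. ROWS is text: rows parted by semicolons, each of 7 numbers parted by spaces: the turn, a rotation vector about the world's x, y, z in units of 5 degrees (1.0 is 5 degrees), then the shift along the world's x, y, z in units of 25 mm (1.0 is 25 mm), then the opening, from 0 (shut) to 1 (fully open). A call has 1 to 5 rows; each row is the pose to reach, as a shift and turn from the pose commanded when the call began; what a row does not reach only later rows make up. A row lasts 1/8 s, in which the tool goes at most 62.5 mm and 10.7 degrees, less where a joint would pass 70% of its speed; a pose out of reach is approached as far as the arm can. A call with a gripper value outside its range is refused whole. The fingers move at their own pace and stop on an object; FORCE is the grip in N (left out, the last holds). Time passes only in rows, so rows that repeat a pose let the fingers close. It gives the time, the measured TCP pose, the force and the opening at its end, in the units of the state.
- env.state(): the state, without advancing time (a new reading comes with each control period).
- grab_frame(name): name is "scene" or "top"; returns the picture (400x640x3 uint8, red, green, blue); there is no depth.
- camera_params(name): a dict with "K" (3x3 intrinsics, pixels), "rvec" (rotation vector, rad) and "tvec" (3), from world to camera coordinates, as OpenCV has them. Camera axes: x right, y down, z forward; pixel columns grow to the right and rows downward; lengths in mm; the calibration is good to about 2 mm. A picture is of the moment at which its call begins. camera_params takes no time and is no camera call.
- env.job_done(): hands the job in, once; it reports no verdict.
Trained networks look in the newest picture that a camera, given by its name, has taken for a name from the list of things; names that differ only in an ending like _2 or _b are one class to them, and where a whole thing is asked for, a point or a joint stands for the part that bears it (a point fixed in the world has none). Each returns a list of dicts, best first, with "conf" (0 to 1); they miss things now and then, are a little off and sometimes report something else, mostly with a low value. They report only what shows in the picture. A call takes as long as a camera call.
- spotter.look_for(query, camera): "box" ([left, top, width, height] in pixels, round what is visible of it).
- spotter.trace(query, camera): "region" (400x640 bool, what is visible of it) and "box" ([left, top, width, height] in pixels, round what is visible of it).
The state is a dict: "time_s": time; "qpos": joint angles; "qvel": joint speeds; "effort": joint torques, N m; "ee_pos": TCP position; "ee_rot": TCP orientation; "force": force on the tool from outside, world axes, zero at the start; "torque": the same for the moment, N m; "gripper_width": finger opening in mm.
Only numpy, scipy, OpenCV 4.12 (cv2) and the standard library are available. Lean on these libraries where they do the work, as an engineer would, in place of code of your own. Each camera call takes 0.05 s, during which the arm holds its last target. There are 200 camera calls.

### The job

Get the cricket kit caddy ready to carry: press the steel spike key down into the sprung clip until it snaps fully home, shaft centred between the two pairs of jaws and its tip pointing towards the orange transport lock. Then slide the orange lock all the way to its end stop, so that its hood covers the tip of the key. Leave the balls in their cups, and the whistle and the bail tray where they are.

Things in the scene. Friction and masses are not known exactly. Their poses are not given: they have to be found in the camera images.
- caddy: Grey plastic kit caddy, a plate 200 (x) x 260 (y) x 8 mm fixed to the white shelf. Origin: centre of its underside, on the shelf; z up. The key clip lies on the line x = -50 mm (the robot's side), the orange lock at the +y end of that line, two round ball cups at x = +55, y = -55 and +55 mm.
- clip_mid (a point): Where the middle of the shaft axis (key_mid) belongs when home: caddy x -50, y -50, z 40 mm; axes as the caddy's. The shaft lies along caddy y, tip to +y. Fixed rests under the jaws stop it with its axis 40 mm above the shelf. Between the two pairs of jaws a 60 mm gap along the shaft is free for fingers, down to the plate top at 8 mm; nothing stands within 60 mm to either side (x).
- lock (a joint): Travel of the orange lock (m): 0 = open, 0.045 = closed end stop; starts between 0 and 0.015. Slides along caddy -y, towards the clip, with about 3 N of friction, and stays where left. Closed, its hood's edge is 46 mm to +y of clip_mid and covers the last 14 mm of the seated shaft, 3 mm above it; a key that is not home blocks it.
- lock_grip (a point): Centre of the top of the lock's upright orange grip; moves with the lock: 86 mm above the shelf, caddy x = -50 mm, y = +93 mm open, +48 mm closed; axes as the caddy's. The grip is 16 mm (x) x 26 mm (y) and rises 33 mm above the carriage (38 x 44 mm, top 53 mm high); the flat hood at that height reaches 52 mm to -y from the grip's centre.
- key: Loose T-shaped steel spike key, about 110 g, lying flat. Origin: underside, below the mid-shaft grip point. Shaft 12 mm diameter along y, from y = -54 to the tip at +60 mm (two 5 mm pins there); black cross handle 12 mm thick, 60 mm long along x at y = -60 mm. It starts on the shelf, shaft axis 6 mm up, tip within 65 degrees of the caddy's +y.
- key_mid (a point): On the shaft axis, 6 mm above the key's origin when it lies flat; axes as the key's.
- key_tip (a point): Tip end of the shaft, on its axis, 60 mm from key_mid along the key's +y.
- ball_a_center (a point): Centre of a red cricket ball, 72 mm diameter, resting loose in the caddy cup at y = -55 mm; its centre is 44 mm above the shelf. Not to be disturbed.
- ball_b_center (a point): The same for the ball in the cup at y = +55 mm.
- whistle: White plastic whistle, about 47 x 18 x 22 mm, loose on the shelf. Origin under its round end. To be left alone.
- bail_tray: Low wooden tray, 140 (x) x 85 (y) x 20 mm, with four pale bails, loose on the shelf. Origin: centre of its underside. To be left alone.
- jaws_tip (a point): Top centre of the pair of black sprung jaws near the key's tip, 36 mm to +y of clip_mid, 58 mm above the shelf; 12 mm long in y. Flared top about 30 mm wide in x leads down to lips 7 mm apart, 7 mm above the seat axis. They yield sideways as the 12 mm shaft is pushed straight down and close over it; pushing it into both pairs takes roughly 8 to 15 N in all.
- jaws_handle (a point): The same for the pair of jaws near the key's handle, 36 mm to -y of clip_mid.

How it is judged:
By the outcome, as a careful person would: the job done as asked, in the order asked, and still so for the second after the job is handed in, with the robot touching nothing.
It also fails if it takes over 51 s, if anything falls off the work surface, if the arm or the gripper's body presses on something with over 40 N, if the wrist force passes 120 N, or if a joint passes its speed limit or range.

## Working session

There is one attempt and no reset: what is moved stays moved. The work goes in short steps, Python scripts to look and compute and a shell command to move; the robot and the scene stay as the last step left them, time stands still between calls to the robot, and variables do not carry over. Pictures are saved under pics/ and viewed, about 8 in all and at most 12, crops included, and the job is handed in when it is done.

```bash
mkdir -p pics; cat > h.py <<'E'
import numpy as np, cv2
from workcell import env, grab_frame, camera_params, spotter
def cam(n):
    p=camera_params(n); return np.array(p["K"],float),np.array(p["rvec"],float).ravel(),np.array(p["tvec"],float).ravel()
def ray(n,uv,z):
    K,r,t=cam(n); R=cv2.Rodrigues(r)[0]; c=-R.T@t
    uv=np.atleast_2d(np.array(uv,float)); d=np.c_[uv,np.ones(len(uv))]@np.linalg.inv(K).T@R
    return c+d*((z-c[2])/d[:,2])[:,None]
def proj(n,P):
    K,r,t=cam(n); return cv2.projectPoints(np.atleast_2d(np.array(P,float)),r,t,K,None)[0].reshape(-1,2)
def save(n,f,box=None,s=1):
    im=grab_frame(n)[:,:,::-1]
    if box: x,y,w,h=box; im=im[y:y+h,x:x+w]
    cv2.imwrite('pics/'+f,cv2.resize(im,None,fx=s,fy=s,interpolation=cv2.INTER_CUBIC))
E
python3 - <<'E'
from h import *
a=grab_frame("top");b=grab_frame("scene")
cv2.imwrite('pics/top0.png',a[:,:,::-1]);cv2.imwrite('pics/scene0.png',b[:,:,::-1])
for q in ["key","caddy","lock","ball_a_center","jaws_tip","lock_grip","whistle","bail_tray"]:
  for c in ["top","scene"]:
    print(q,c,[(np.round(d["box"]).tolist(),round(d["conf"],2)) for d in spotter.look_for(q,c)[:3]])
for c in["top","scene"]:
  K,r,t=cam(c);print(c,-cv2.Rodrigues(r)[0].T@t,K[0,0])
print(env.state())
E
```

```text
key top [([381.0, 231.0, 52.0, 30.0], 0.54)]
key scene [([189.0, 249.0, 36.0, 59.0], 0.87)]
caddy top [([179.0, 166.0, 120.0, 100.0], 0.78)]
caddy scene [([282.0, 118.0, 104.0, 97.0], 0.92)]
lock top [([192.0, 233.0, 31.0, 20.0], 0.85)]
lock scene [([315.0, 116.0, 20.0, 27.0], 0.57)]
ball_a_center top [([240.0, 173.0, 27.0, 29.0], 0.85)]
ball_a_center scene [([338.0, 160.0, 27.0, 29.0], 0.59)]
jaws_tip top [([179.0, 167.0, 122.0, 99.0], 0.73)]
jaws_tip scene [([282.0, 118.0, 105.0, 97.0], 0.55)]
lock_grip top [([190.0, 229.0, 32.0, 22.0], 0.71)]
lock_grip scene [([320.0, 114.0, 19.0, 26.0], 0.74)]
whistle top [([416.0, 168.0, 8.0, 20.0], 0.59)]
whistle scene [([265.0, 320.0, 24.0, 23.0], 0.54)]
bail_tray top [([332.0, 133.0, 34.0, 53.0], 0.86)]
bail_tray scene [([304.0, 238.0, 76.0, 60.0], 0.72)]
top [ 510.42007758  -40.99096647 1131.14086326] 462.0534560253331
scene [ 899.55387182 -579.106319    675.25632262] 393.92243573001593
{'time_s': 0.9, 'qpos': array([ 7.45432229e+01,  1.83101337e+01,  8.96389738e+01, -6.16908908e-04,
        7.20455618e+01, -1.14661144e+00]), 'qvel': array([-0.07988661,  0.02274826, -0.03121182, -0.10523404,  0.05792186,
        0.07691696]), 'effort': array([ 1.47540552e-03, -4.12352908e+01, -2.32231253e+01,  7.27727590e-02,
        3.78355058e-02, -1.22923376e-05]), 'ee_pos': array([142.13403285, 557.16147674, 213.9938252 ]), 'ee_rot': array([1.79994682e+02, 6.93438127e-04, 1.65690024e+02]), 'force': array([-0.3874094 ,  0.3935942 ,  0.66869133]), 'torque': array([ 0.01800785,  0.00761963, -0.04602447]), 'gripper_width': 91.08444022209926}
```

View pics/top0.png

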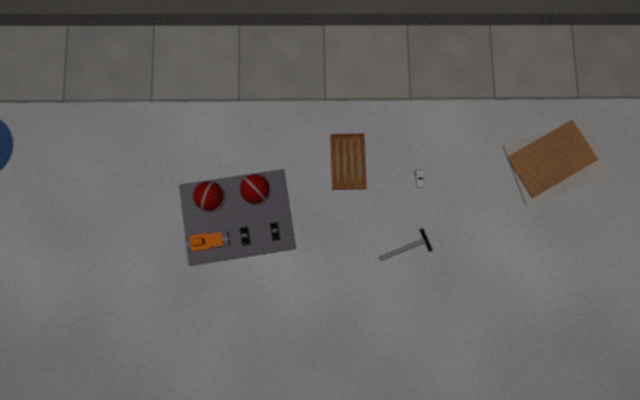

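View pics/scene0.png

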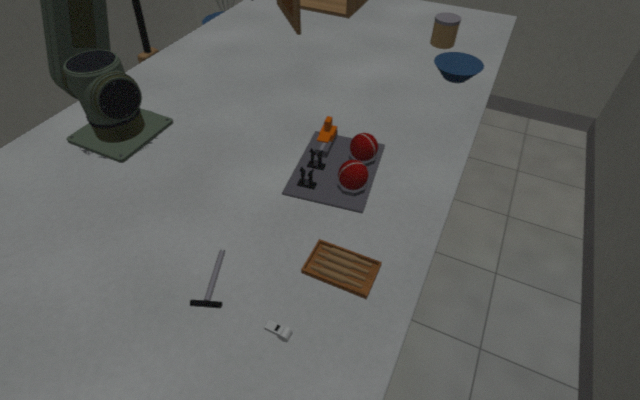

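Top view: caddy at (240,217), lock at left end (208,241), jaws at (245,236) and (275,231), key with its tip at (381,259) and handle at (426,240). I'll measure these with sub-pixel fits.

```bash
cat > m.py <<'E'
from h import *
from scipy.optimize import least_squares
def mask(q,c):
    grab_frame(c); r=spotter.trace(q,c); return r[0]["region"] if r else None
def quad(m):
    cs=max(cv2.findContours(m.astype(np.uint8),cv2.RETR_EXTERNAL,cv2.CHAIN_APPROX_NONE)[0],key=cv2.contourArea)
    return cs.reshape(-1,2)
def sil(P):
    h=cv2.convexHull(P.astype(np.float32)).reshape(-1,2); return h
def fitprism(conts,corners,p0):
    # signed distance of the hull contour pixels to the projected convex silhouette
    def f(p):
        c,s=np.cos(p[2]),np.sin(p[2]); out=[]
        W=corners.copy(); W[:,:2]=corners[:,:2]@np.array([[c,s],[-s,c]])+p[:2]
        for n,ct in conts:
            h=sil(proj(n,W))
            out+=[cv2.pointPolygonTest(h,(float(x),float(y)),True)-0.5 for x,y in ct]
        return np.array(out)
    return least_squares(f,p0,loss='soft_l1',diff_step=1e-5,x_scale=[1,1,.01])
if __name__=="__main__":
    box=np.array([[x,y,z] for x in(-100,100) for y in(-130,130) for z in(0,8)],float)
    cts=[]
    for n in["top","scene"]:
        m=mask("caddy",n); 
        cts.append((n,quad(m)))
    c0=ray("top",[[240,217]],8)[0]
    for cc in(cts[:1],cts[1:],cts):
        r=fitprism(cc,box,[c0[0],c0[1],np.radians(-7)]); print("caddy",r.x[:2].round(1),np.degrees(r.x[2]).round(2),"rms",np.sqrt(np.mean(r.fun**2)).round(2))
    for n in["top","scene"]:
        m=mask("key",n)
        if m is None: print("no key",n); continue
        ys,xs=np.nonzero(m); W=ray(n,np.c_[xs,ys],6)[:,:2]
        # long direction; fit shaft pixels
        mean=W.mean(0);u=np.linalg.svd(W-mean)[2][0]; 
        a=(W-mean)@u
        if np.median(a)<0.5*(a.min()+a.max()): u=-u;a=-a
        # handle at the end having larger lateral spread
        v=np.array([-u[1],u[0]]); l=(W-mean)@v
        if np.ptp(l[a>a.max()-20])>np.ptp(l[a<a.min()+20]): u=-u;a=-a
        S=W[a>a.min()+25]; ms=S.mean(0);us=np.linalg.svd(S-ms)[2][0]; us*=np.sign(us@u)
        t=(W-ms)@us; lat=(W-ms)@np.array([-us[1],us[0]])
        print("key",n,"n",len(W),"yaw(dir of +y)",np.degrees(np.arctan2(us[1],us[0])).round(2),"tip",(ms+us*t.max()).round(1),"back",(ms+us*t.min()).round(1),"len",np.ptp(t).round(1),"mid from tip",(ms+us*(t.max()-60)).round(1),"from back",(ms+us*(t.min()+66)).round(1),"lat",np.ptp(lat[t<t.min()+12]).round(1))
    for n in["top","scene"]:
        grab_frame(n)
        for d in spotter.look_for("ball_a_center",n)[:3]:
            b=d["box"]; print("ball",n,ray(n,[[b[0]+b[2]/2,b[1]+b[3]/2]],44)[0].round(1),round(d["conf"],2))
    save("top","cad.png",(170,155,140,120),5)
    save("top","key.png",(365,215,80,60),8)
E
python3 m.py
```

```text
caddy [607.4 119.8] 7.85 rms 10.03
caddy [610.3 121.4] 8.1 rms 10.18
caddy [608.1 120.2] 7.94 rms 10.12
key top n 276 yaw(dir of +y) 111.05 tip [ 504.3 -229.4] back [ 548.  -342.9] len 121.6 mid from tip [ 525.9 -285.4] from back [ 524.3 -281.3] lat 53.7
key scene n 554 yaw(dir of +y) 110.74 tip [ 504.8 -225.2] back [ 550.6 -346.2] len 129.4 mid from tip [ 526.  -281.4] from back [ 527.2 -284.5] lat 62.3
ball top [672.8  72.5  44. ] 0.86
ball scene [673.9  72.5  44. ] 0.64
```

View pics/cad.png

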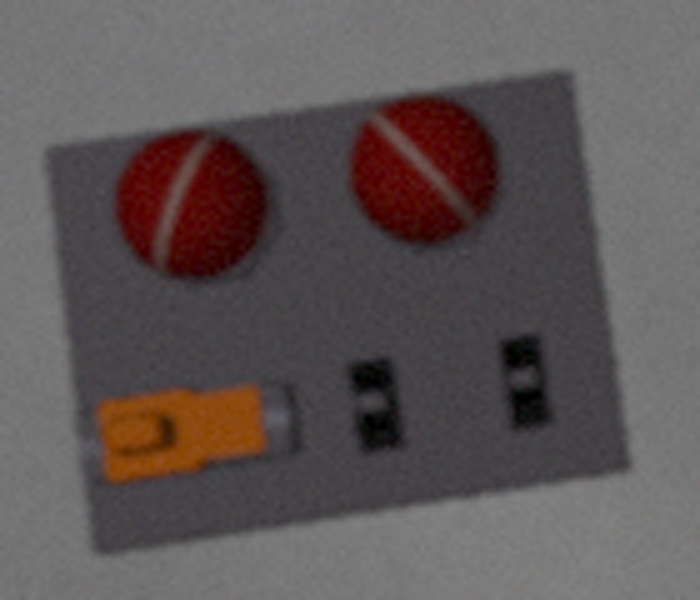

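View pics/key.png

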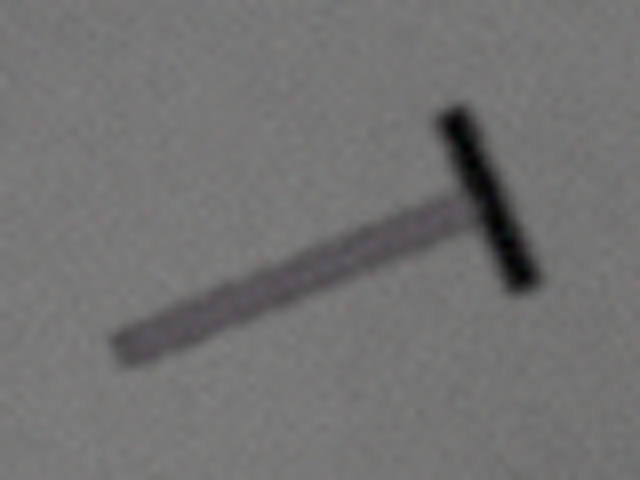

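The crops give plate corners, jaw centres, lock outline, key handle and tip; I'll use these for a fit.

```bash
python3 - <<'E'
from h import *
from scipy.optimize import least_squares
up=lambda L:(np.array(L,float)+.5)/5-.5+np.array([170,155])
cor=up([(48,148),(572,72),(630,467),(97,552)])
cl=np.array([[100,130,8],[100,-130,8],[-100,-130,8],[-100,130,8]],float)
jw=up([(376,404),(525,382)]); jl=np.array([[-50,-14,56],[-50,-86,56]],float)
b=up([(192,204),(424,170)]); bl=np.array([[55,55,44],[55,-55,44]],float)
def W(L,p): c,s=np.cos(p[2]),np.sin(p[2]); L=np.atleast_2d(L);return np.c_[L[:,:2]@np.array([[c,s],[-s,c]])+p[:2],L[:,2]]
for L,u in((cl,cor),(np.r_[jl,bl],np.r_[jw,b]),(np.r_[cl,jl,bl],np.r_[cor,jw,b])):
    r=least_squares(lambda p:(proj("top",W(L,p))-u).ravel(),[608,120,.14],x_scale=[1,1,.01])
    print(r.x[:2].round(1),np.degrees(r.x[2]).round(2),r.fun.round(1))
p=r.x; print("clip_mid",W([-50,-50,40],p).round(1),"jaws",W([[-50,-14,58],[-50,-86,58]],p).round(1),"lock open/closed",W([[-50,93,86],[-50,48,86]],p).round(1))
g=up([(136,431)]); G=ray("top",g,86); c,s=np.cos(p[2]),np.sin(p[2]); d=(G[0,:2]-p[:2])@np.array([[c,-s],[s,c]]); print("grip",G.round(1),"caddy frame",d.round(1))
k=lambda L,z:ray("top",(np.array(L,float)+.5)/8-.5+np.array([365,215]),z)
H=k([(454,112),(523,285)],10);T=k([(122,352)],7);S=k([(462,212)],8)
print("handle",H.round(1),H.mean(0).round(1),np.linalg.norm(H[0]-H[1]),"tip",T.round(1))
d=(T[0]-H.mean(0))[:2];L=np.linalg.norm(d);d/=L; print("len",L,"yaw",np.degrees(np.arctan2(d[1],d[0])),"mid",H.mean(0)[:2]+d*60,T[0,:2]-60*d)
print(proj("scene",W([[-50,-14,58],[-50,-86,58]],p)), proj("scene",G))
E
```

```text
[610.  119.7] 7.92 [-0.5 -0.5  0.3 -0.9  0.8  0.7 -0.5  0.6]
[608.3 119.1] 8.6 [-1.2 -0.1 -0.1 -0.9  0.7  0.9  0.6  0.2]
[609.3 119.5] 8.01 [-0.4 -0.1  0.4 -0.7  0.9  0.9 -0.3  1.  -1.5 -0.5 -0.4 -0.9  0.8  0.2
  0.7 -0. ]
clip_mid [[566.7  63.   40. ]] jaws [[561.7  98.6  58. ]
 [571.8  27.3  58. ]] lock open/closed [[546.8 204.6  86. ]
 [553.1 160.   86. ]]
grip [[548.8 198.2  86. ]] caddy frame [-48.9  86.4]
handle [[ 572.7 -328.    10. ]
 [ 520.  -346.7   10. ]] [ 546.4 -337.3   10. ] 55.90939604873829 tip [[ 501.9 -224.3    7. ]]
len 121.46773909410118 yaw 111.45710141820464 mid [ 524.41981902 -281.50327941] [ 523.88291346 -280.1372668 ]
[[314.9998728  150.24048447]
 [305.37274948 168.91501031]] [[327.55196161 118.12562225]]
```

Fits agree: clip_mid ≈ (566.7, 63), caddy yaw ≈ 8.0°; key_mid ≈ (524.4, −281.3), tip direction ≈ 111.3°. Moving above the key (tool turn −54.4°).

```bash
python3 -m jog '-0 0 -3.6 4.97 -10.92 0 1;0 0 -3.6 4.97 -10.92 0 1;0 0 -3.6 4.97 -10.92 0 1;0 0 -3.6 4.97 -10.92 0 1;0 0 -3.6 4.97 -10.92 0 1'
python3 -m jog '0 0 -3.6 4.97 -10.92 0 1;0 0 -3.6 4.97 -10.92 0 1;0 0 -3.6 4.97 -10.92 0 1;0 0 -3.6 4.97 -10.92 0 1;0 0 -3.6 4.97 -10.92 0 1'
```

```text
time_s: 2.22
ee_pos: [266.8, 282.1, 214.2]
ee_rot: [180.0, 0.0, 147.7]
force: [0.9, 0.5, 0.1]
gripper_width: 90.9
time_s: 2.85
ee_pos: [391.4, 8.9, 214.3]
ee_rot: [179.9, 0.0, 129.6]
force: [0.7, 1.2, -0.2]
gripper_width: 91.3
```

```bash
python3 -m jog '0 0 -3.66 5.32 -11.61 -5 .6;0 0 -3.66 5.32 -11.61 -5 .6;0 0 -3.66 5.32 -11.61 -5 .6;0 0 -3.66 5.32 -11.61 -5 .6;0 0 -3.66 5.32 -11.61 -5 .6'
python3 -m jog '0 0 0 0 0 0 .6;0 0 0 0 0 0 .6'
python3 - <<'E'
from h import *
s=env.state();print(s["ee_pos"].round(1),s["ee_rot"].round(2))
save("scene","k1.png",(130,190,160,120),5)
E
```

```text
time_s: 3.48
ee_pos: [512.6, -255.4, 99.4]
ee_rot: [180.0, 0.0, 111.4]
force: [-0.1, 0.6, 1.1]
gripper_width: 55.1
time_s: 3.72
ee_pos: [511.4, -253.0, 99.9]
ee_rot: [-180.0, -0.1, 111.4]
force: [0.3, 0.4, -0.2]
gripper_width: 54.7
[ 511.4 -253.    99.9] [-1.7997e+02 -7.0000e-02  1.1136e+02]
```

View pics/k1.png

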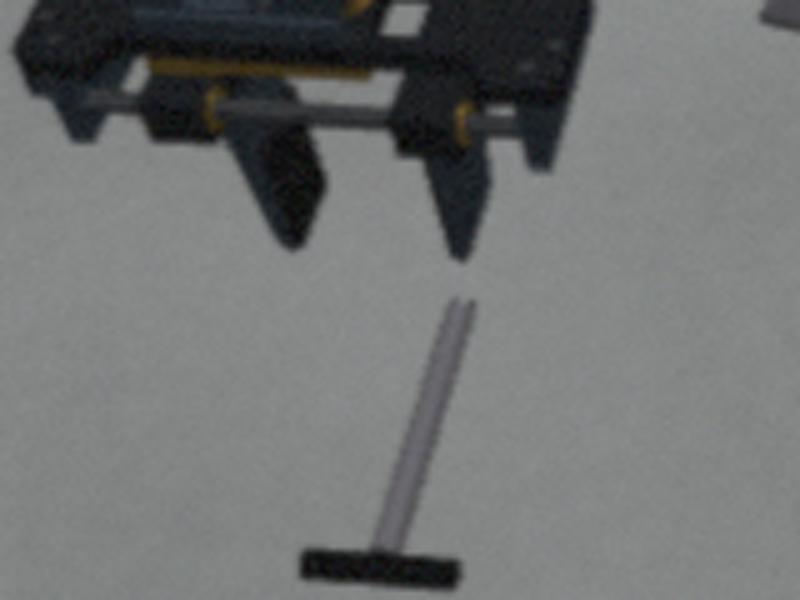

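Fingers straddle the shaft line, short of it by about 30 mm along its length. Finishing lateral, then descending.

```bash
python3 -m jog '0 0 0 .52 -1.13 -1 .6;0 0 0 .52 -1.13 -2.8 .6;0 0 0 .52 -1.13 -3.4 .6;0 0 0 .52 -1.13 -3.84 .6;0 0 0 .52 -1.13 -3.84 .6'
python3 -m jog '0 0 0 0 0 0 0;0 0 0 0 0 0 0;0 0 0 0 0 0 0;0 0 0 0 0 0 0;0 0 0 0 0 0 0' 50
python3 - <<'E'
from h import *
s=env.state();print(s["ee_pos"].round(1),s["ee_rot"].round(2),s["force"].round(1),s["gripper_width"])
save("scene","k2.png",(150,200,120,120),5)
E
```

```text
time_s: 4.4
ee_pos: [525.1, -281.2, 4.6]
ee_rot: [180.0, 0.0, 111.4]
force: [0.6, 0.0, -0.3]
gripper_width: 54.7
time_s: 5.03
ee_pos: [525.0, -281.7, 4.2]
ee_rot: [180.0, 0.0, 111.4]
force: [0.7, 0.2, 0.7]
gripper_width: 11.0
[ 525.  -281.7    4.2] [1.7998e+02 1.0000e-02 1.1138e+02] [0.7 0.2 0.7] 10.972341342930056
```

View pics/k2.png

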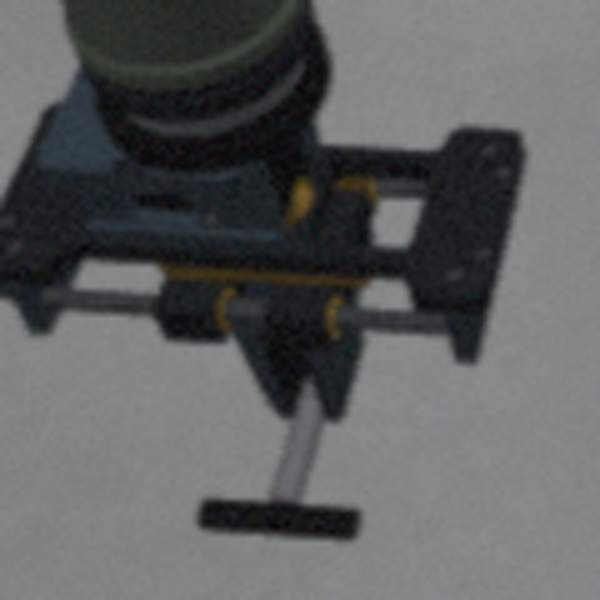

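Grasped (11 mm). Lift, carry over the clip at TCP z ≈ 114.

```bash
python3 -m jog '0 0 0 0 0 1.5 0;0 0 -.5 .2 1.5 3.5 0;0 0 -1 .5 3.5 4.4 0;0 0 -1.6 .8 5.9 4.4 0;0 0 -2 1 8 4.4 0'
python3 -m jog '0 0 -.3 .3 2 0 0;0 0 -.68 .67 5 0 0;0 0 -.68 .67 5.79 0 0;0 0 -.68 .67 5.79 0 0;0 0 -.68 .67 5.79 0 0'
python3 -m jog '0 0 0 0 0 0 0;0 0 0 0 0 0 0'
python3 - <<'E'
from h import *
s=env.state();print(s["ee_pos"].round(1),s["ee_rot"].round(2),s["force"].round(1),s["gripper_width"])
a=grab_frame("top");b=grab_frame("scene")
t=cv2.resize(a[155:275,170:330,::-1],None,fx=4.5,fy=4.5,interpolation=2)[:, :720]
u=cv2.resize(b[60:220,240:400,::-1],None,fx=4.5,fy=4.5,interpolation=2)
cv2.imwrite('pics/c1.png',u[:600]);cv2.imwrite('pics/c1t.png',t)
for c in["top","scene"]:
  print([(d["box"],round(d["conf"],2)) for d in spotter.look_for("key",c)[:2]])
E
```

```text
time_s: 5.7
ee_pos: [549.9, -79.8, 114.3]
ee_rot: [180.0, 0.0, 101.3]
force: [1.2, -0.3, -1.2]
gripper_width: 10.9
time_s: 6.32
ee_pos: [566.3, 62.5, 113.7]
ee_rot: [-180.0, 0.0, 98.0]
force: [-0.4, 0.5, -1.7]
gripper_width: 11.0
time_s: 6.58
ee_pos: [566.6, 62.0, 114.1]
ee_rot: [-180.0, 0.0, 97.9]
force: [-0.4, -0.7, -0.6]
gripper_width: 10.9
[566.6  62.  114.1] [-1.800e+02  1.000e-02  9.789e+01] [-0.4 -0.7 -0.6] 10.895917089903289
[([275.1, 212.6, 13.0, 28.0], 0.64)]
[([288.9, 138.0, 27.0, 24.5], 0.7)]
```

View pics/c1.png

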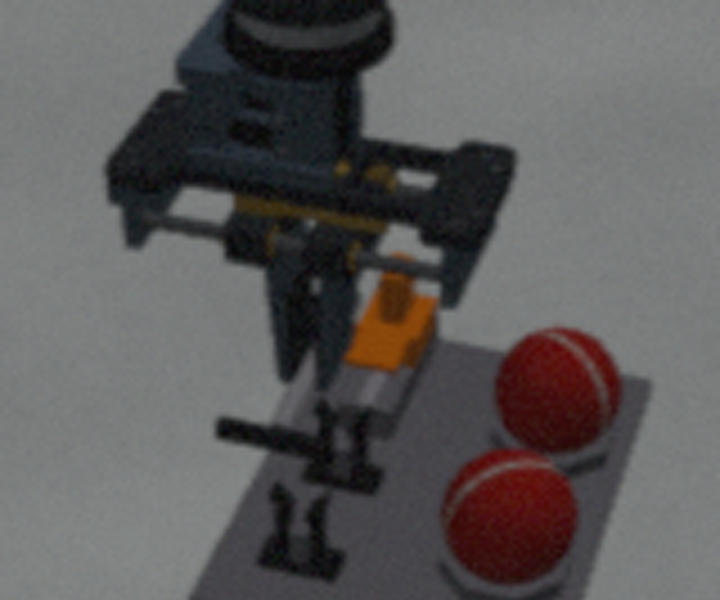

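View pics/c1t.png

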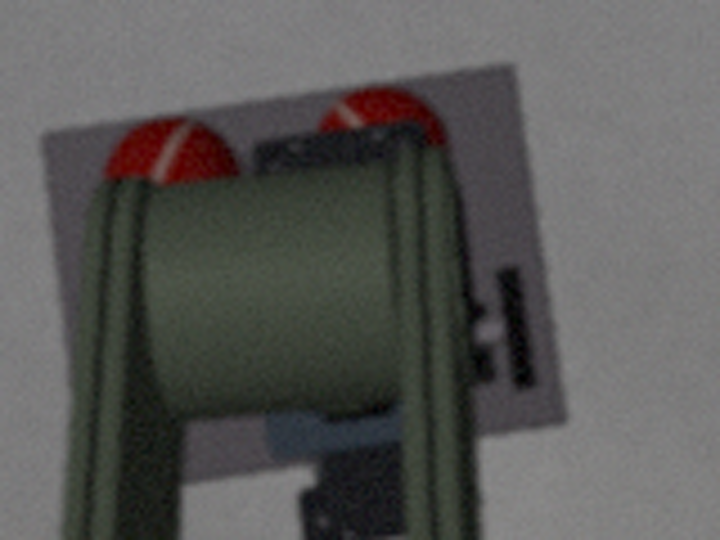

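```bash
python3 - <<'E'
from h import *
s=env.state();p=s["ee_pos"];a=np.radians(s["ee_rot"][2]);d=np.array([np.cos(a),np.sin(a),0]);e=np.array([d[1],-d[0],0])
m=p+[0,0,1.8]; 
for z in(0,-4): 
  H=m-60*d+[0,0,z]; P=[H,H+30*e,H-30*e]
  print(z,"top",proj("top",P).round(1).tolist(),"scene",proj("scene",P).round(1).tolist())
f=lambda L,o:((np.array(L,float)+.5)/4.5-.5+np.array(o)).round(1).tolist()
print("seen top",f([(517,328),(510,270),(525,385)],(170,155)),"scene left/right end",f([(218,428),(328,452)],(240,60)))
b=grab_frame("scene")[125:185,270:335,::-1];cv2.imwrite('pics/c2.png',cv2.resize(b,None,fx=10,fy=10,interpolation=2))
E
```

```text
0 top [[283.4, 227.0], [281.4, 213.5], [285.4, 240.6]] scene [[301.0, 156.2], [314.0, 159.0], [288.2, 153.5]]
-4 top [[283.5, 227.1], [281.5, 213.7], [285.5, 240.6]] scene [[301.1, 157.6], [314.0, 160.4], [288.3, 154.9]]
seen top [[284.5, 227.5], [282.9, 214.6], [286.3, 240.2]] scene left/right end [[288.1, 154.7], [312.5, 160.1]]
```

View pics/c2.png

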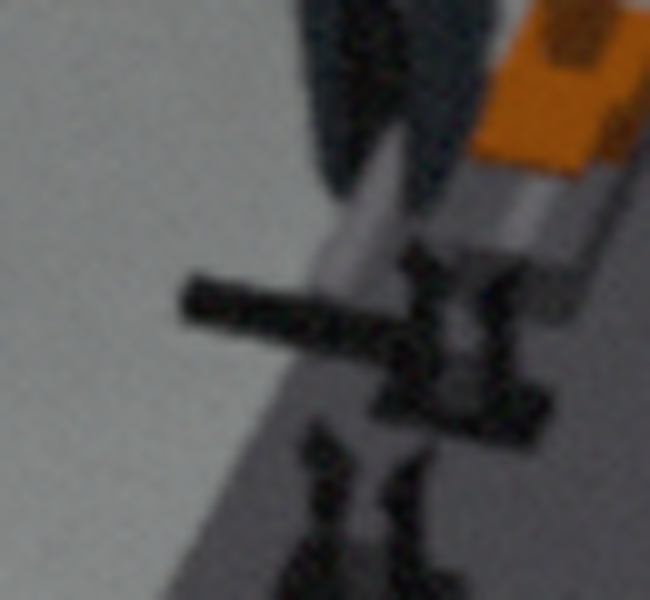

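Handle centre seen within ~1 px of prediction (scene ≈(300.6,157)), jaws tops at (315.3,150) and (306,168.5), matching the fit. Lowering into the jaws' flare.

```bash
python3 -m jog '0 0 0 -.02 .07 -.8 0;0 0 0 -.02 .07 -1.6 0;0 0 0 -.02 .07 -2.1 0;0 0 0 -.02 .07 -2.2 0;0 0 0 -.02 .07 -2.2 0' 60
python3 -m jog '0 0 0 0 0 -.12 0;0 0 0 0 0 -.24 0;0 0 0 0 0 -.32 0'
```

```text
time_s: 7.45
ee_pos: [566.5, 64.9, 59.4]
ee_rot: [180.0, 0.0, 98.0]
force: [-0.2, 0.2, -1.2]
gripper_width: 10.6
time_s: 7.82
ee_pos: [567.3, 65.0, 52.1]
ee_rot: [179.8, 0.0, 98.0]
force: [0.7, -0.0, 6.7]
gripper_width: 10.4
```

```bash
python3 -m jog '0 0 0 0 -.03 -.12 0;0 0 0 0 -.03 -.24 0;0 0 0 0 -.03 -.36 0'
python3 -m jog '0 0 0 0 0 -.1 0;0 0 0 0 0 -.2 0;0 0 0 0 0 -.2 0'
```

```text
time_s: 8.2
ee_pos: [568.4, 64.6, 44.5]
ee_rot: [179.7, 0.0, 98.0]
force: [0.8, 1.4, 6.4]
gripper_width: 10.6
time_s: 8.57
ee_pos: [567.8, 64.3, 38.0]
ee_rot: [179.8, 0.0, 98.0]
force: [1.3, 0.7, 4.7]
gripper_width: 10.7
```

```bash
python3 -m jog '0 0 0 0 0 -.08 0;0 0 0 0 0 -.08 0;0 0 0 0 0 -.08 0'
python3 -m jog '0 0 0 0 0 -.08 0;0 0 0 0 0 -.16 0;0 0 0 0 0 -.16 0'
```

```text
time_s: 8.95
ee_pos: [567.8, 64.3, 37.9]
ee_rot: [179.7, 0.0, 98.0]
force: [-1.6, 0.3, 17.3]
gripper_width: 10.7
time_s: 9.32
ee_pos: [567.9, 64.3, 37.6]
ee_rot: [179.7, 0.0, 98.0]
force: [-8.8, -0.3, 40.9]
gripper_width: 10.6
```

Hard stop at axis ≈ 40 mm: home. Relieve, open, rise straight up and step back for a look.

```bash
python3 -m jog '0 0 0 0 0 .2 0;0 0 0 0 0 .22 .45;0 0 0 0 0 .22 .45;0 0 0 0 0 .22 .45;0 0 0 0 0 .22 .45' 20
python3 -m jog '0 0 0 0 0 1 .45;0 0 0 0 0 3 .45;0 0 0 0 0 5 .45;0 0 0 -2 -1 6 .45;0 0 0 -4.4 -2 6 0'
python3 -m jog '0 0 0 -2.4 -1 0 0;0 0 0 -4.8 -2 0 0;0 0 0 -4.8 -2 0 0'
python3 - <<'E'
from h import *
a=grab_frame("top");b=grab_frame("scene")
t=cv2.resize(a[200:270,175:295,::-1],None,fx=6,fy=6,interpolation=2)
u=cv2.resize(b[105:205,275:395,::-1],None,fx=6,fy=6,interpolation=2)
cv2.imwrite('pics/d.png',cv2.resize(np.vstack([t,u]),None,fx=.58,fy=.58,interpolation=3) if 0 else np.vstack([t[:,:],u])[:1020])
im=np.vstack([cv2.resize(a[205:265,180:290,::-1],None,fx=5,fy=5,interpolation=2),cv2.resize(b[112:172,290:400,::-1],None,fx=5,fy=5,interpolation=2)])
cv2.imwrite('pics/d.png',im)
for c in["top","scene"]:
  for q in["key","lock"]: print(q,c,[(d["box"],round(d["conf"],2)) for d in spotter.look_for(q,c)[:2]])
E
```

```text
time_s: 9.95
ee_pos: [565.7, 64.1, 36.0]
ee_rot: [-179.9, -0.0, 98.0]
force: [-0.5, 0.3, 1.3]
gripper_width: 40.7
time_s: 10.58
ee_pos: [459.1, 14.6, 188.4]
ee_rot: [179.7, 0.1, 98.0]
force: [0.6, 0.1, 0.0]
gripper_width: 34.0
time_s: 10.95
ee_pos: [334.5, -35.4, 186.2]
ee_rot: [-179.9, -0.0, 97.9]
force: [0.0, -0.0, -0.7]
gripper_width: 4.0
key top [([195.4, 179.4, 27.7, 29.4], 0.66), ([233.4, 218.0, 57.2, 25.3], 0.58)]
lock top [([179.6, 167.9, 117.3, 100.7], 0.71), ([192.0, 231.9, 33.7, 18.5], 0.56)]
key scene [([290.2, 149.4, 26.7, 37.1], 0.73)]
lock scene [([317.0, 116.6, 17.7, 26.7], 0.68)]
```

View pics/d.png

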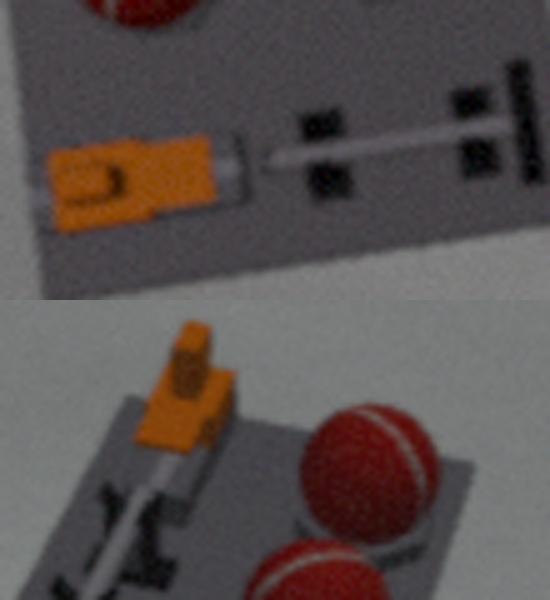

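```bash
python3 - <<'E'
from h import *
p=[609.3,119.5,np.radians(8.01)];c,s=np.cos(p[2]),np.sin(p[2])
def inv(P): return (P[:,:2]-p[:2])@np.array([[c,-s],[s,c]])
o=lambda L,b:(np.array(L,float)+.5)/5-.5+np.array(b)
print("top tip,handle c:",inv(ray("top",o([(268,162),(524,120)],(180,205)),41)).round(1))
print("top jaws tip,handle:",inv(ray("top",o([(326,155),(475,132)],(180,205)),56)).round(1),"expect -14,-86")
# hires scene crop & refined
b=grab_frame("scene");a=grab_frame("top")
cv2.imwrite('pics/e.png',np.hstack([cv2.resize(b[130:195,280:345,::-1],None,fx=6,fy=6,interpolation=2),cv2.resize(a[205:270,225:290,::-1],None,fx=6,fy=6,interpolation=2)]))
def W(L):L=np.array(L,float);return np.c_[L[:,:2]@np.array([[c,s],[-s,c]])+p[:2],L[:,2]]
print("scene pred in crop: tip,handle L,C,R at home, jaws tops", ((proj("scene",W([[-50,10,40],[-80,-110,40],[-50,-110,40],[-20,-110,40],[-50,-14,58],[-50,-86,58]]))-[280,130])*6).round(0).tolist())
E
```

```text
top tip,handle c: [[ -50.2   11.6]
 [ -49.2 -109.4]]
top jaws tip,handle: [[-52.1 -17.3]
 [-52.2 -86.7]] expect -14,-86
scene pred in crop: tip,handle L,C,R at home, jaws tops [[228.0, 120.0], [61.0, 291.0], [133.0, 307.0], [206.0, 324.0], [210.0, 121.0], [152.0, 233.0]]
```

View pics/e.png

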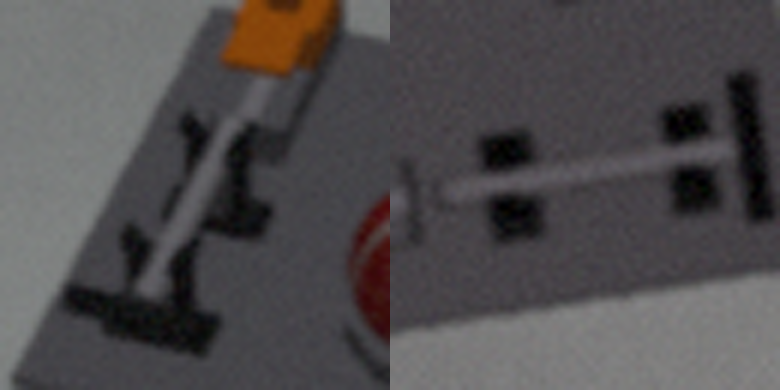

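Both views show the shaft in both pairs of jaws, tip to the lock at caddy y ≈ +11 (nominal +10), so centred within ~2 mm. Now the lock: grip its upright part at caddy y ≈ 86 (travel ≈ 7 mm).

```bash
python3 -m jog '0 0 0 1.7 1.85 0 .45;0 0 0 3.4 3.7 0 .45;0 0 0 5.1 5.5 0 .45;0 0 0 6.8 7.4 0 .45;0 0 0 8.54 9.3 0 .45'
python3 -m jog '0 0 0 0 0 -1 .45;0 0 0 0 0 -2.4 .45;0 0 0 0 0 -2.4 .45'
python3 - <<'E'
from h import *
s=env.state();print(s["ee_pos"].round(1),s["ee_rot"].round(2),s["gripper_width"].round(1))
p=s["ee_pos"];e=s["gripper_width"]/2*np.array([np.sin(np.radians(98)),-np.cos(np.radians(98)),0])
print("TCP/fingers in crop",((proj("scene",[p,p+e,p-e])-[280,70])*6).tolist(), "grip top exp",((proj("scene",[[547.8,198.1,86]])-[280,70])*6).tolist())
save("scene","f.png",(280,70,100,80),6)
E
```

```text
time_s: 11.98
ee_pos: [551.4, 197.6, 185.8]
ee_rot: [-180.0, 0.0, 98.1]
force: [1.7, -0.6, 1.0]
gripper_width: 41.0
time_s: 12.35
ee_pos: [548.0, 195.2, 123.4]
ee_rot: [-179.6, 0.1, 98.0]
force: [0.2, -0.4, -0.2]
gripper_width: 41.1Traceback (most recent call last):
  File "<stdin>", line 2, in <module>
AttributeError: 'float' object has no attribute 'round'
```

```bash
python3 -m jog '0 0 0 0 .1 -.8 .45;0 0 0 0 .1 -1.5 .45;0 0 0 0 .1 -2 .45;0 0 0 0 .1 -2.4 .45;0 0 0 0 .1 -2.4 .45'
python3 -m jog '0 0 0 0 0 0 0;0 0 0 0 0 0 0;0 0 0 0 0 0 0;0 0 0 0 0 0 0' 20
```

```text
time_s: 12.98
ee_pos: [549.7, 197.7, 66.3]
ee_rot: [-180.0, 0.0, 98.0]
force: [-0.1, -0.5, -0.3]
gripper_width: 40.9
time_s: 13.48
ee_pos: [549.6, 197.8, 67.0]
ee_rot: [180.0, -0.0, 98.0]
force: [-0.8, 0.2, 3.0]
gripper_width: 16.3
```

Grip held (16.3 mm). Slide along caddy −y.

```bash
python3 -m jog '0 0 0 .04 -.3 0 0;0 0 0 .08 -.6 0 0;0 0 0 .13 -.9 0 0;0 0 0 .17 -1.2 0 0;0 0 0 .17 -1.2 0 0' 30
python3 -m jog '0 0 0 .02 -.14 0 0;0 0 0 .04 -.28 0 0;0 0 0 .05 -.36 0 0;0 0 0 .05 -.36 0 0'
```

```text
time_s: 14.1
ee_pos: [554.0, 166.5, 67.0]
ee_rot: [-180.0, 0.0, 98.0]
force: [-2.5, -0.5, 5.9]
gripper_width: 15.5
time_s: 14.6
ee_pos: [555.1, 159.2, 67.0]
ee_rot: [180.0, -0.1, 97.9]
force: [-2.8, 5.2, 4.5]
gripper_width: 15.9
```

```bash
python3 -m jog '0 0 0 .01 -.08 0 0;0 0 0 .02 -.16 0 0;0 0 0 .02 -.16 0 0;0 0 0 .02 -.16 0 0' 
python3 -m jog '0 0 0 .01 -.08 0 0;0 0 0 .02 -.16 0 0;0 0 0 .02 -.16 0 0;0 0 0 .02 -.16 0 0' 
```

```text
time_s: 15.1
ee_pos: [555.2, 158.9, 67.0]
ee_rot: [180.0, -0.4, 97.9]
force: [-5.1, 15.9, 4.0]
gripper_width: 16.3
time_s: 15.6
ee_pos: [555.2, 158.5, 67.0]
ee_rot: [180.0, -0.8, 97.8]
force: [-6.7, 27.2, 2.0]
gripper_width: 15.7
```

Hard stop at grip y ≈ 158.7, matching the closed position (159–160). Release, rise, back off and check.

```bash
python3 -m jog '0 0 0 -.02 .2 0 0;0 0 0 -.02 .2 0 .45;0 0 0 -.02 .2 0 .45;0 0 0 -.02 .2 0 .45;0 0 0 -.02 .2 0 .45'
python3 -m jog '0 0 0 0 0 1 .45;0 0 0 0 0 3 .45;0 0 0 0 0 5 .45;0 0 0 -2 -2 5 .45;0 0 0 -4.4 -3 5 .45'
python3 -m jog '0 0 0 -2 -2 0 .45;0 0 0 -4.4 -3.2 0 .45;0 0 0 -4.4 -3.2 0 .45'
python3 - <<'E'
from h import *
s=env.state();print(s["ee_pos"].round(1),s["force"].round(1))
a=grab_frame("top");b=grab_frame("scene")
cv2.imwrite('pics/g.png',np.hstack([cv2.resize(b[110:210,280:390,::-1],None,fx=3.6,fy=3.6,interpolation=2),cv2.resize(a[165:265,180:290,::-1],None,fx=3.6,fy=3.6,interpolation=2)]))
for c in["top","scene"]:
  for q in ["ball_a_center","whistle","bail_tray","lock","key"]: print(q,c,[(np.round(d["box"]).tolist(),round(d["conf"],2)) for d in spotter.look_for(q,c)[:3]])
E
```

```text
time_s: 16.23
ee_pos: [555.9, 155.1, 66.4]
ee_rot: [-180.0, 0.0, 97.9]
force: [-0.7, -0.0, -0.4]
gripper_width: 41.1
time_s: 16.85
ee_pos: [454.8, 83.7, 192.0]
ee_rot: [179.9, 0.0, 97.9]
force: [-0.7, -1.0, -0.1]
gripper_width: 40.8
time_s: 17.23
ee_pos: [341.5, 3.9, 191.3]
ee_rot: [-179.9, 0.0, 97.9]
force: [0.3, 0.7, -0.6]
gripper_width: 41.3
[341.5   3.9 191.3] [ 0.3  0.7 -0.6]
ball_a_center top [([240.0, 174.0, 29.0, 28.0], 0.79), ([332.0, 132.0, 35.0, 59.0], 0.69)]
whistle top [([414.0, 170.0, 11.0, 19.0], 0.6)]
bail_tray top [([329.0, 135.0, 39.0, 55.0], 0.76), ([181.0, 166.0, 116.0, 100.0], 0.56)]
lock top [([207.0, 231.0, 33.0, 18.0], 0.86), ([330.0, 132.0, 39.0, 57.0], 0.59)]
key top [([236.0, 215.0, 54.0, 26.0], 0.75)]
ball_a_center scene [([339.0, 159.0, 28.0, 31.0], 0.96), ([284.0, 124.0, 103.0, 91.0], 0.68)]
whistle scene [([267.0, 314.0, 25.0, 28.0], 0.72), ([284.0, 124.0, 102.0, 90.0], 0.5)]
bail_tray scene [([305.0, 237.0, 76.0, 58.0], 0.62)]
lock scene [([315.0, 128.0, 17.0, 25.0], 0.59)]
key scene []
```

View pics/g.png

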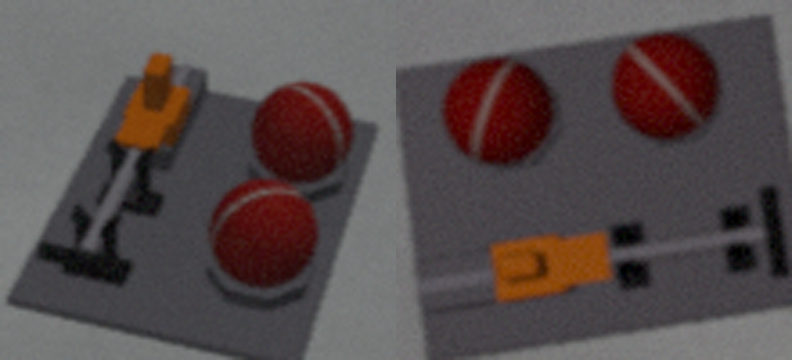

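The picture shows the hood over the key tip with its edge against the tip jaws, the key still in both jaw pairs, and the balls in their cups. The arm is clear, so I'm handing in.

```bash
python3 -c "
from h import *
p=ray('top',[[240,235.8]],53)[0];c,s=np.cos(np.radians(8)),np.sin(np.radians(8));d=p[:2]-[609.3,119.5];print('hood edge caddy y',-s*d[0]+c*d[1],'expect -4')
env.job_done()"
```

```text
hood edge caddy y -5.95417270133676 expect -4
the job is handed in; nothing more can be done
```

I pressed the spike key into the clip until it hit the rests, tip towards the lock. Then I slid the orange lock to its end stop and handed the job in at about 17.5 s, with the arm clear and touching nothing.

**Key:** the rests stopped it with about 41 N of wrist force and the shaft axis about 39.5 mm above the shelf. The last picture shows the shaft in both pairs of jaws.

**Lock:** the stop was firm at about 27 N after about 39 mm of travel. The grip finished at world y ≈ 159, where I expected 160. The picture shows the hood over the tip of the key, and its edge measured caddy y ≈ −6 mm against a nominal −4, within the accuracy of the measurement.

**Left alone:** the balls are still in their cups, and the whistle and bail tray measured where they started to within a few pixels.

**Checks that disagreed:** the two cameras differed on where the key sits along the clip. The top camera put it 1 to 2.5 mm towards the lock, and the scene camera put it slightly the other way. I took it as centred to about 2 mm and did not adjust it. In the final check the network found no key in the scene picture, although it is visible there and the network found it in the top view.

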